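# Earth-point check on a donated audio console

## Robot

A 6-joint arm with a two-finger parallel gripper is mounted at the origin on the work surface. World frame = base frame: x ahead of the robot, y to its left, z up, the work surface at z = 0. Lengths are in mm, angles in rad, forces in N, time in s.
With the tool pointing down it reaches from about 275 to 725 mm from the base axis. Payload 15.9 kg.
Tool frame: the origin (TCP) lies at the very end of the fingers, on their centre line; the grasp point (between the pads) lies 19 mm behind it; z points along the fingers, y is the direction in which the jaws open and shut (so a half turn about z gives the same grasp; the last joint's range is limited). The gripper opens to 85 mm and grips with 20 to 120 N. Pads are 22 mm wide; open, the fingers measure 114 mm over their backs; the gripper's body (76 mm by 85 mm) begins 54 mm behind the grasp point. The pads swing forward as they close: fully open they stand 13 mm farther back than shut.
Start: joints at [-1.24, 0.213, -0.034, 1.323, 0, 1.571], TCP at [162.393, -472.878, 231.306] pointing down, gripper open.
Joint ranges: [-2.98, 2.98], [-0.74, 1.72], [-1.14, 1.35], [-2.1, 2.04], [-1.57, 1.44], [-3.14, 3.14]. Speed limits (rad/s): [1.89, 1.89, 2.39, 2.57, 3.14, 3.14].

## Interface

Orientations are given as a rotation vector (axis times angle).
In Python, from bench import sense, optics, robot gives the robot as it stands. The module is installed in compiled form; this text tells all that it offers.
- The arm moves only by the tool servo_tool, never from a script. Its argument "series" is a list of rows, each a list of 7 numbers: the closure, from -1 (fully open) to 1 (shut), then the shift along the tool's x, y, z each as a share of 10 cm, from -1 to 1, then the turn, a rotation vector about the tool's x, y, z each as a share of pi/2 rad, from -1 to 1. In form: [[hand, dx, dy, dz, rx, ry, rz], ...]. A call has 1 to 8 rows; each row is the pose to reach, as a shift and turn from the pose commanded when the call began, along the tool's axes at that moment; what a row does not reach only later rows make up. A row lasts 1/10 s, in which the tool goes at most 50 mm and 8.59 degrees, less where a joint would pass 70% of its speed; a pose out of reach is approached as far as the arm can. A call with a number of a shift or a turn outside -1 to 1 is refused whole. A call with a gripper value outside its range is refused whole. The fingers move at their own pace and stop on an object; the grip force is fixed at half the most. Time passes only in rows, so rows that repeat a pose let the fingers close. It gives the time, the measured TCP pose, the force and the opening at its end, in the units of the state.
- sense(): the state, without advancing time (a new reading comes with each control period).
- optics.camera(name): name is "side" or "top"; returns a dict with "img" (384x512x3 uint8, red, green, blue), "z_map" (384x512 float32, mm along the optical axis (not along the pixel's ray), 0 where there is no reading), "fx", "fy", "cx", "cy" (pixels), "k1" (the pictures are not rectified: a ray, as slopes to the right and down, at radius r is drawn at 1 + k1 r^2 times it, then the intrinsics apply), "T" (4x4, takes a point from camera to world coordinates). Camera axes: x right, y down, z forward; pixel columns grow to the right and rows downward; lengths in mm; the calibration is good to about 2 mm. A picture is of the moment at which its call begins.
- robot.finish_job(): hands the job in, once; it reports no verdict.
Trained networks look in a picture, given as the dict that the camera call returned (one of the last four; its "shot" number tells which), for a name from the list of things; names that differ only in an ending like _2 or _b are one class to them, and where a whole thing is asked for, a point or a joint stands for the part that bears it (a point fixed in the world has none). Each returns a list of dicts, best first, with "confidence" (0 to 1); they miss things now and then, are a little off and sometimes report something else, mostly with a low value. They report only what shows in the picture. A call takes as long as a camera call. They do not tell look-alikes from the thing itself.
- optics.find_in(picture, name): "position" ([row, column] in pixels, amid what is visible of it).
The state is a dict: "t": time; "joints": joint angles; "dq": joint speeds; "joint_efforts": joint torques, N m; "tool_pos": TCP position; "ee_rot": TCP orientation; "wrist_force": force on the tool from outside, world axes, zero at the start; "ft_torque": the same for the moment, N m; "width": finger opening in mm.
Only numpy, scipy, OpenCV 4.12 (cv2) and the standard library are available. Lean on these libraries where they do the work, as an engineer would, in place of code of your own. Each camera call takes 0.05 s, during which the arm holds its last target.

## Task

Take the yellow tester out of its blue stand and set its brass spring tip on the bare copper earth point in the red ring on the console's sloping panel. Hold the tester square to that panel and press gently, so that the spring tip is pushed in about half-way and never rammed hard, and finish while still holding it there. Leave the other things on the bench where they are.

Things in the scene. Friction and masses are not known exactly. Their poses are not given: they have to be found in the camera images.
- tester: Hand-held tester (loose, 170 g), upright in its stand at the start, collar on the stand's top. Yellow head 36 x 30 x 60 mm (x, y, z) over a black collar 42 mm across, 6 mm thick; below it a black barrel 23 mm across, a nose and a thin brass spring tip. Origin on the axis at the collar's underside; z runs away from the tip: head z = 6 to 66 mm, end of the free tip z = -70 mm.
- tester_grip (a point): Centre of the tester's yellow head, on the axis, where to grip it: 35 mm above the underside of the collar and 105 mm from the end of the free tip. Same axes as the tester. The flat sides across y are 30 mm apart, those across x 36 mm.
- tip_end (a point): End of the brass spring tip (8 mm across, rounded), on the tester's axis; 70 mm below the collar when free. Same axes as the tester.
- plunger (a joint): How far the spring tip is pushed into the tester: 0 m = free, 0.014 m = bottomed. The spring is soft: about 0.6 N to start it and 0.45 N more per mm, about 7 N when bottomed.
- stand: Blue block 70 x 70 x 85 mm high on a steel foot 110 mm square and 6 mm thick, fixed to the bench, origin at the centre of its underside. A hole 27 mm across goes down through its centre; the tester's barrel, nose and tip hang in it (70 mm deep).
- console: Metal-cased audio console, fixed: 300 mm wide (its y), 200 mm deep (its x); its top is a panel sloping 22 degrees, low edge (35 mm high) towards its -x, the robot's side, high edge (116 mm) towards +x. Origin at the centre of its underside.
- pad_center (a point): Centre of the top face of the earth point: bare copper disc 24 mm across in a flat red ring 42 mm across, 3 mm proud of the console's sloping panel, about 78 mm above the bench, in the left, middle or right place of three. z: outward normal of the panel (22 degrees from vertical, leaning to the console's low edge); x runs up the slope.
- pad: The copper earth point itself, same position and axes as pad_center.
- cap: Black plastic blanking cap, 24 mm across in a dark 34 mm washer, in another of the three places on the panel: not the earth point. Axes like those of pad_center.
- screw: Plain steel slotted screw head, 20 mm across on a grey 30 mm washer, in the remaining place on the panel: not the earth point. Axes like those of pad_center.
- screwdriver_mid (a point): Bystander: screwdriver, 200 mm long, lying on the bench at the left.
- jar_mid (a point): Bystander: jar with orange lid, 68 mm across, 85 mm high; point at half height.
- tape_mid (a point): Bystander: blue roll of tape lying flat, 100 mm across, 24 mm high; point at its centre.
- remote_mid (a point): Bystander: black remote control, 160 x 45 x 20 mm; point at its centre.
- spray_mid (a point): Bystander: bottle with red cap, 64 mm across, 170 mm high; point at half height.
- mug_mid (a point): Bystander: blue mug, 80 mm across, 95 mm high; point at half height.
Things that resemble listed ones, but are neither listed nor needed, are in the scene too. Leave any brown or green look-alike of the stand alone.

How it is judged (in metres and radians):
On the way:
1. the tester is held in the gripper, lifted clear of its stand (z of tip_end in the frame of stand above 0.087 m and contact force between the fingers and tester above 3 N and contact force between tester and stand below 0.1 N), for 0.2 s.
At the end, for the whole second after the job is handed in: The gripper holds the tester at rest, clear of stand and console casing, tip on the copper earth point within 9 mm of its centre, axis within 0.2 rad (11 degrees) of the panel's normal, spring tip pushed in 3 to 11.5 mm of its 14 mm (0.8 to 8 N on the point) (distance between tip_end and pad_center below 0.009 m and angle between the z axis of tester and the z axis of pad_center, either way round below 0.2 rad and angle between tester's own z axis and vertical below 1 rad and value of joint plunger between 0.003 and 0.0115 m and contact force between tester and pad between 0.8 and 8 N and contact force between tester and console below 0.3 N and linear speed of tester below 0.02 m/s and contact force between the fingers and tester above 3 N and contact force between tester and stand below 0.1 N); the arm keeps its last pose, push and grip.
It fails at once if the tester is rammed against the panel or its fittings (over 15 N) (contact force between tester and console above 15 N or contact force between tester and pad above 15 N or contact force between tester and cap above 15 N or contact force between tester and screw above 15 N).
It fails at once if a bystander is moved by more than 30 mm (distance of any of screwdriver_mid, jar_mid, tape_mid, remote_mid, spray_mid, mug_mid from where it was at the start of the episode above 0.03 m).
It also fails if it takes over 32 s, if anything falls off the work surface, if the arm or the gripper's body presses on something with over 40 N, if the wrist force passes 120 N, or if a joint passes its speed limit or range.

## Working session

There is one attempt and no reset: what is moved stays moved. The work goes in short steps, Python scripts to look and compute and a tool call to move; the robot and the scene stay as the last step left them, time stands still between calls to the robot, and variables do not carry over. Pictures are saved under pics/ and viewed, and the job is handed in when it is done.

Besides the shell and the picture viewer there is one more tool, called by a JSON object that holds its "method" and its "body", one argument or row to a line. servo_tool: Moves the arm, as the interface text tells. Shift numbers are shares of 10 cm and turn numbers shares of pi/2 rad, none past 1 either way. Its arguments: {"type":"object","properties":{"series":{"type":"array"}},"required":["series"]}

```bash
mkdir -p pics
cat > h.py <<'E'
import numpy as np, cv2, pickle
from scipy.spatial.transform import Rotation as R
def K(p): return np.array([[p['fx'],0,p['cx']],[0,p['fy'],p['cy']],[0,0,1]],float)
def world(p,pts,z=None):
    "pts: Nx2 (col,row)"
    pts=np.asarray(pts,float).reshape(-1,1,2)
    n=cv2.undistortPoints(pts,K(p),np.array([p['k1'],0,0,0,0.])).reshape(-1,2)
    if z is None:
        ij=np.rint(pts.reshape(-1,2)).astype(int); z=p['z_map'][ij[:,1],ij[:,0]]
    c=np.c_[n,np.ones(len(n))]*np.asarray(z).reshape(-1,1)
    T=np.array(p['T']); return c@T[:3,:3].T+T[:3,3]
def cloud(p):
    h,w=p['z_map'].shape
    c,r=np.meshgrid(np.arange(w),np.arange(h))
    return world(p,np.c_[c.ravel(),r.ravel()]).reshape(h,w,3)
def project(p,X):
    T=np.linalg.inv(np.array(p['T'])); 
    q,_=cv2.projectPoints(np.asarray(X,float).reshape(-1,1,3),cv2.Rodrigues(T[:3,:3])[0],T[:3,3],K(p),np.array([p['k1'],0,0,0,0.]))
    return q.reshape(-1,2)
def save(p,n): cv2.imwrite('pics/'+n,cv2.resize(p['img'][:,:,::-1],(768,576),interpolation=cv2.INTER_CUBIC))
E
python3 - <<'E'
from h import *
from bench import sense,optics,robot
print(sense())
for n in ['top','side']:
    p=optics.camera(n); save(p,n+'0.png'); pickle.dump(p,open(n+'0.pkl','wb'))
    print(n,[p[k] for k in('fx','fy','cx','cy','k1')],np.round(p['T'],3))
    for t in ['tester','tester_grip','stand','pad','cap','screw','console']:
        for d in optics.find_in(p,t)[:3]:
            c=d['position']; X=world(p,[[c[1],c[0]]])[0]
            print(n,t,np.round(c),round(d['confidence'],2),np.round(X))
E
```

```text
{'t': 0.0, 'joints': array([-1.24000500e+00,  2.13390784e-01, -3.50473811e-02,  1.32349223e+00,
       -1.43088471e-05,  1.57081231e+00]), 'dq': array([0.00081289, 0.00093487, 0.00095838, 0.00106951, 0.00019545,
       0.00025348]), 'joint_efforts': array([ 1.06883574e-03, -6.86165142e+01,  4.87117982e+01,  1.74490095e-02,
        7.19768445e-05, -1.11390726e-06]), 'tool_pos': array([ 162.28344152, -472.57960061,  230.80350558]), 'ee_rot': array([-3.09762336e+00, -5.17031470e-01,  3.15364517e-04]), 'wrist_force': array([-0.48081704, -0.84873089,  0.28208779]), 'ft_torque': array([ 0.00991088,  0.02999958, -0.02225867]), 'width': 85.36974606279679}
top [479.81226491069856, 479.81226491069856, 251.6583096713588, 193.6908058908445, -0.17368248498234623] [[-2.900000e-02 -9.930000e-01  1.120000e-01  2.901230e+02]
 [-1.000000e+00  2.900000e-02 -4.000000e-03  6.583200e+01]
 [ 1.000000e-03 -1.120000e-01 -9.940000e-01  2.066638e+03]
 [ 0.000000e+00  0.000000e+00  0.000000e+00  1.000000e+00]]
top tester [206. 204.] 0.59 [463. 251. 155.]
top tester_grip [209. 204.] 0.47 [448. 251. 153.]
top sta
[... 505 characters left out ...]
9600e+02]
 [-1.400000e-02  7.470000e-01 -6.650000e-01  9.937720e+02]
 [-1.600000e-02 -6.650000e-01 -7.470000e-01  1.128344e+03]
 [ 0.000000e+00  0.000000e+00  0.000000e+00  1.000000e+00]]
side tester [222. 262.] 0.65 [467. 267. 142.]
side tester_grip [226. 264.] 0.85 [461. 268. 124.]
side tester_grip [243. 265.] 0.54 [459. 292.  66.]
side stand [245. 264.] 0.95 [462. 289.  51.]
side stand [369. 248.] 0.88 [503. 664.  66.]
side stand [244. 335.] 0.78 [246. 299.  71.]
side cap [212. 162.] 0.63 [785. 203. 108.]
side screw [245. 263.] 0.48 [464. 291.  54.]
side screw [158. 240.] 0.41 [547. -56.  90.]
side console [154. 238.] 0.88 [555. -78.  87.]
side console [ 88. 242.] 0.24 [ 556. -498.   81.]
```

View pics/top0.png

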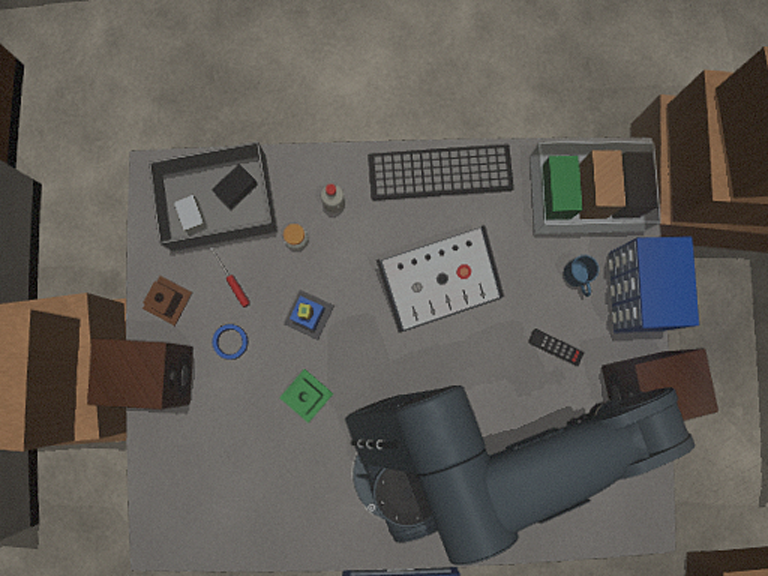

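View pics/side0.png

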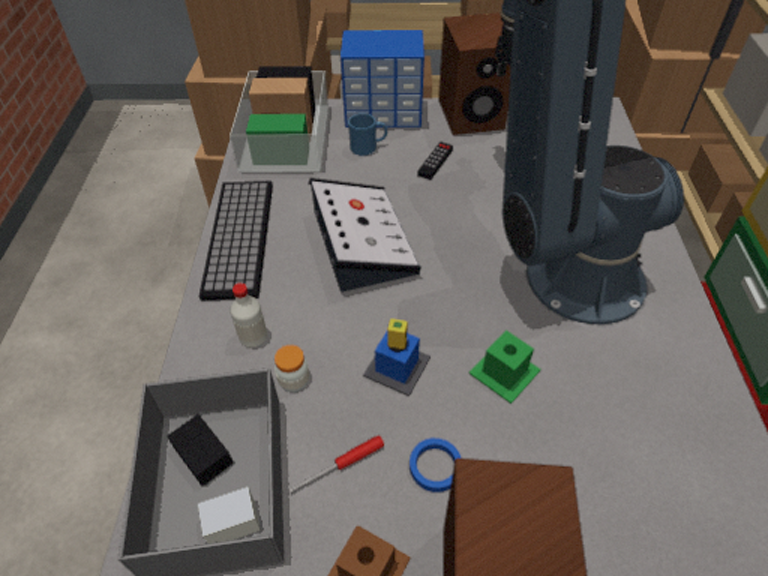

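Run:
```python
from h import *
a=pickle.load(open('top0.pkl','rb'))['img'][140:250,160:340]
b=pickle.load(open('side0.pkl','rb'))['img'][110:280,180:300]
cv2.imwrite('pics/topc.png',cv2.resize(a[:,:,::-1],None,fx=4.4,fy=4.4,interpolation=cv2.INTER_CUBIC))
cv2.imwrite('pics/sidec.png',cv2.resize(b[:,:,::-1],None,fx=3.5,fy=3.5,interpolation=cv2.INTER_CUBIC))
```

```text
(no output)
```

View pics/topc.png

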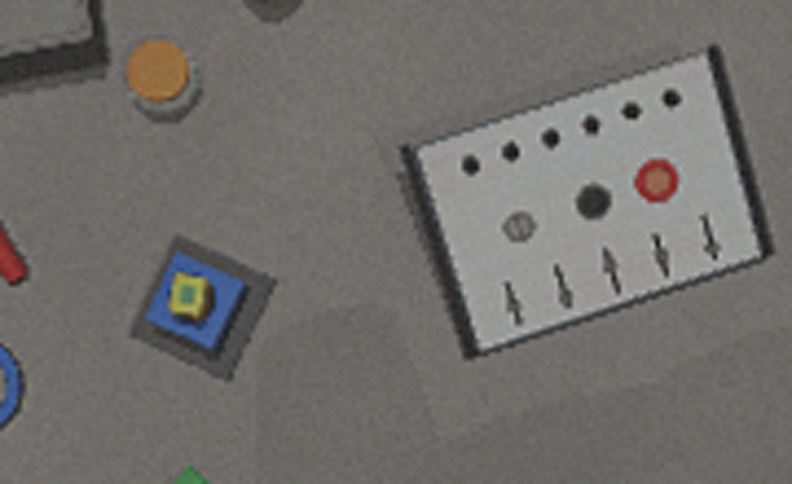

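View pics/sidec.png

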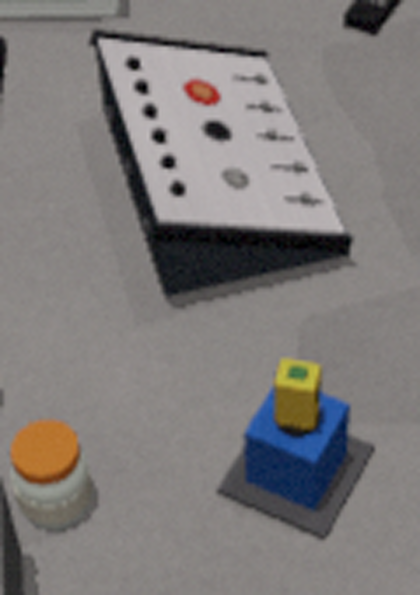

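The top view shows the blue stand and yellow tester at about (308,312) and the console's red-ringed copper point at about (463,271). The cap is at (442,279) and the screw at (417,287). The green and brown blocks are decoys.

```bash
cat > m.py <<'E'
from h import *
for n in ['top','side']:
    p=pickle.load(open(n+'0.pkl','rb')); C=cloud(p); im=p['img'].astype(int)
    hsv=cv2.cvtColor(p['img'],cv2.COLOR_RGB2HSV).astype(int); H,S,V=hsv[...,0],hsv[...,1],hsv[...,2]
    # panel
    m=(V>130)&(S<40)&(C[...,0]>420)&(C[...,0]<680)&(C[...,1]>-280)&(C[...,1]<80)&(C[...,2]>35)&(C[...,2]<125)
    P=C[m]
    for _ in range(4):
        A=np.c_[P[:,:2],np.ones(len(P))]; s=np.linalg.lstsq(A,P[:,2],rcond=None)[0]; r=A@s-P[:,2]; P=P[abs(r)<3*r.std()+.5]
    nrm=np.array([-s[0],-s[1],1]); nrm/=np.linalg.norm(nrm)
    print(n,'panel',len(P),'n',nrm.round(4),'tilt',np.degrees(np.arccos(nrm[2])).round(2),'yaw',np.degrees(np.arctan2(-nrm[1],-nrm[0])).round(2),'rms',r.std())
    red=((H<10)|(H>170))&(S>100)&(C[...,0]>420)&(C[...,0]<680)&(C[...,1]>-280)&(C[...,1]<80)
    k,l,st,ce=cv2.connectedComponentsWithStats(red.astype(np.uint8)); i=1+np.argmax(st[1:,4])
    ys,xs=np.where(l==i); hull=cv2.convexHull(np.c_[xs,ys].astype(np.int32)); (e,ax,an)=cv2.fitEllipse(hull)
    print(' red',st[i],e,ax)
    # ray-plane
    a,b=world(p,[e],1)[0],world(p,[e],2)[0]; d=b-a
    t=(s@np.r_[a[:2],1]-a[2])/(d[2]-s[:2]@d[:2]); X=a+t*d
    print(' on panel plane',X.round(1),'depth med',np.median(C[ys,xs],0).round(1))
    # yellow
    y=(H>20)&(H<36)&(S>120)&(C[...,0]>400)&(C[...,0]<520)&(C[...,1]>200)&(C[...,1]<310)
    Y=C[y]; print(' yellow',y.sum(),Y.min(0).round(1),Y.max(0).round(1))
    tp=Y[Y[:,2]>np.percentile(Y[:,2],98)-8]; print(' top z',np.median(tp[:,2]),len(tp),cv2.minAreaRect(tp[:,:2].astype(np.float32)))
    bl=(H>100)&(H<125)&(S>120)&(C[...,0]>390)&(C[...,0]<530)&(C[...,1]>180)&(C[...,1]<330)
    B=C[bl]; B=B[B[:,2]>np.percentile(B[:,2],95)-8]; print(' blue top',len(B),np.median(B[:,2]),cv2.minAreaRect(B[:,:2].astype(np.float32)))
E
python3 m.py
```

```text
top panel 2771 n [-0.3547 -0.107   0.9288] tilt 21.75 yaw 16.78 rms 5.579462739745958
 red [305 176   9  10  52] (309.0, 180.91603088378906) (8.798503875732422, 9.28485107421875)
 on panel plane [ 561.8 -185.5   75.3] depth med [ 560.2 -184.8   78.9]
 yellow 35 [439.9 242.  122.5] [474.5 271.6 159.9]
 top z 154.41599129827262 16 ((458.121826171875, 255.4605712890625), (20.56662368774414, 32.57773208618164), 89.71900177001953)
 blue top 92 88.93287736889397 ((459.8611755371094, 257.1784973144531), (69.26924896240234, 68.20838165283203), 64.41551208496094)
side panel 2204 n [-0.3594 -0.1088  0.9268] tilt 22.06 yaw 16.84 rms 2.154467632219589
 red [233 133  10   7  39] (237.43113708496094, 136.02658081054688) (5.605982780456543, 10.037178993225098)
 on panel plane [ 563.  -187.1   78.3] depth med [ 564.5 -182.9   80.3]
 yellow 206 [441.  240.4  91. ] [477.3 274.1 157.2]
 top z 153.2651438462825 77 ((460.97698974609375, 257.7123718261719), (29.515670776367188, 34.00343704223633), 75.77476501464844)
 blue top 253 86.73029021769116 ((461.1416931152344, 256.733642578125), (71.1075210571289, 69.59049987792969), 63.477455139160156)
```

```bash
cat > y.py <<'E'
from h import *
from scipy.optimize import minimize
D=[]
for n in ['top','side']:
    p=pickle.load(open(n+'0.pkl','rb'))
    F=8; x0,y0=(185,190) if n=='top' else (245,200)
    big=cv2.resize(p['img'][y0:y0+60,x0:x0+60],None,fx=F,fy=F,interpolation=cv2.INTER_LINEAR)
    h=cv2.cvtColor(big,cv2.COLOR_RGB2HSV).astype(int)
    m=((h[...,0]>18)&(h[...,0]<80)&(h[...,1]>90)&(h[...,2]>40)).astype(np.uint8)
    k,l,s,c=cv2.connectedComponentsWithStats(m); m=(l==1+np.argmax(s[1:,4])).astype(np.uint8)
    m=cv2.morphologyEx(m,cv2.MORPH_CLOSE,np.ones((25,25),np.uint8))
    D.append((n,p,F,x0,y0,m)); cv2.imwrite(f'pics/m_{n}.png',np.hstack([big[:,:,::-1],cv2.merge([m*255]*3)])[:,:800])
def cost(v,yaw,out=0,z0=91.):
    t=0
    for i,(n,p,F,x0,y0,m) in enumerate(D):
        cx,cy=v[0],v[1]; dx,dy=v[2+2*i:4+2*i]
        Rz=R.from_euler('z',yaw).as_matrix()
        B=np.array([[a,b,c] for a in(-18,18) for b in(-15,15) for c in(0,60)])@Rz.T+[cx,cy,z0]
        q=(project(p,B)-[x0,y0]+.5+[dx,dy])*F-.5
        r=np.zeros_like(m); cv2.fillConvexPoly(r,cv2.convexHull(np.rint(q*16).astype(np.int32)),1,shift=4)
        e=1-(r&m).sum()/(r|m).sum(); t+=e*(1 if n=='top' else 2)
        if out: print(n,e)
    return t+.002*np.sum(np.array(v[2:])**2)
best=[]
for yd in range(0,180,6):
    r=minimize(cost,[460.5,257,0,0,0,0],args=(np.radians(yd),),method='Nelder-Mead',options=dict(initial_simplex=np.array([[460.5,257,0,0,0,0]]+[list(np.array([460.5,257,0,0,0,0])+np.eye(6)[i]*[4,4,1,1,1,1][i]) for i in range(6)]),maxiter=300))
    best.append((r.fun,yd,r.x.round(2)))
best.sort(key=lambda b:b[0])
for b in best[:10]: print(b)
E
python3 y.py
```

```text
(np.float64(0.3728553184559558), 174, array([ 4.6079e+02,  2.5577e+02, -1.3000e-01,  1.7000e-01,  2.4000e-01,
       -2.4000e-01]))
(np.float64(0.38673500500104246), 0, array([ 4.6133e+02,  2.5650e+02, -1.4000e-01,  2.4000e-01,  3.2000e-01,
       -4.2000e-01]))
(np.float64(0.40663167332422884), 168, array([ 4.6135e+02,  2.5629e+02,  2.0000e-02,  4.0000e-01,  3.4000e-01,
       -3.8000e-01]))
(np.float64(0.4753051019734113), 6, array([ 4.6139e+02,  2.5669e+02, -2.4000e-01,  3.5000e-01,  4.1000e-01,
       -4.7000e-01]))
(np.float64(0.47541985133392284), 162, array([ 4.6146e+02,  2.5587e+02, -1.4000e-01,  3.0000e-01,  3.4000e-01,
       -2.9000e-01]))
(np.float64(0.5365063626659539), 156, array([ 4.6194e+02,  2.5526e+02, -5.2000e-01,  4.1000e-01,  5.0000e-01,
       -1.8000e-01]))
(np.float64(0.5519683609128876), 78, array([ 4.6072e+02,  2.5445e+02,  2.5000e-01,  3.9000e-01,  3.5000e-01,
       -3.3000e-01]))
(np.float64(0.566126427737868), 12, array([ 4.6118e+02,  2.5544e+02, -3.3000e-01,  2.5000e-01,  4.8000e-01,
       -1.5000e-01]))
(np.float64(0.5777193709541841), 72, array([ 4.6087e+02,  2.5493e+02, -3.0000e-02,  4.1000e-01,  3.9000e-01,
       -4.5000e-01]))
(np.float64(0.5844592969775708), 102, array([ 4.6131e+02,  2.5617e+02, -8.0000e-02,  4.6000e-01,  1.4000e-01,
       -5.3000e-01]))
```

Run:
```python
import cv2,numpy as np
a=cv2.imread('pics/m_side.png')[:,:480];b=cv2.imread('pics/m_top.png')[:,:480]
cv2.imwrite('pics/mm.png',cv2.resize(np.hstack([a,b]),(800,400)))
```

```text
(no output)
```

View pics/mm.png

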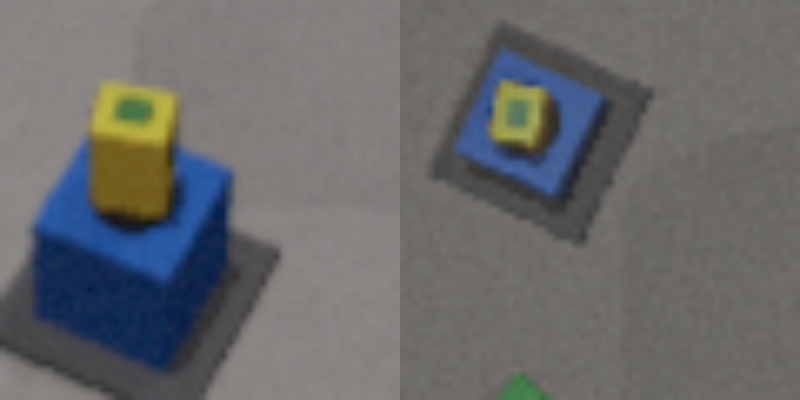

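```bash
cat > go.py <<'E'
from h import *
from bench import sense
def go(pos,Rt,lim=True,ps=None):
    s=sense(); R0=R.from_rotvec(s['ee_rot']); d=R0.inv().apply(np.array(pos)-s['tool_pos'])/100
    rv=(R0.inv()*Rt).as_rotvec()/(np.pi/2)
    print('t',round(s['t'],2),'pos',s['tool_pos'].round(1),'joints',s['joints'].round(3),'F',s['wrist_force'].round(2),'w',round(s['width'],1))
    print('shift',d.round(4),'turn',rv.round(4))
    k=max(1,abs(d).max()); 
    if k>1: print(' unit-limited shift',(d/k).round(3),'calls',k)
def down(yawx):
    x=np.array([np.cos(yawx),np.sin(yawx),0]); z=np.array([0,0,-1.]); return R.from_matrix(np.c_[x,np.cross(z,x),z])
E
python3 -c "
from go import *
go([460.5,257,230],down(np.radians(175)))"
```

```text
t 0.8 pos [ 162.4 -472.9  231.3] joints [-1.24   0.213 -0.034  1.323  0.     1.571] F [0.2  0.58 0.56] w 85.5
shift [ 5.19  -5.935  0.013] turn [ 0.0000e+00  1.0000e-04 -1.7338e+00]
 unit-limited shift [ 0.874 -1.     0.002] calls 5.935021283426063
```

{"method": "servo_tool", "body": {
  "series": [
    [-1, 0.8, -0.92, 0, 0, 0, -0.3],
    [-1, 0.8, -0.92, 0, 0, 0, -0.3],
    [-1, 0.8, -0.92, 0, 0, 0, -0.3],
    [-1, 0.8, -0.92, 0, 0, 0, -0.3]
  ]
}}

```text
t: 1.2
tool_pos: [208.9, -357.8, 231.7]
ee_rot: [2.887, 1.237, 0.001]
wrist_force: [0.5, -0.6, 0.5]
width: 85.4
```

```bash
python3 -c "
from go import *
go([460.5,257,230],down(np.radians(175)))"
```

```text
t 1.2 pos [ 208.9 -357.8  231.7] joints [-1.043  0.037 -0.236  1.297  0.     1.289] F [ 0.52 -0.58  0.48] w 85.4
shift [ 6.1868 -2.4197  0.0168] turn [ 3.0000e-04  4.0000e-04 -1.4291e+00]
 unit-limited shift [ 1.    -0.391  0.003] calls 6.1867602783103885
```

{"method": "servo_tool", "body": {
  "series": [
    [-1, 1, -0.39, 0, 0, 0, -0.3],
    [-1, 1, -0.39, 0, 0, 0, -0.3],
    [-1, 1, -0.39, 0, 0, 0, -0.3],
    [-1, 1, -0.39, 0, 0, 0, -0.3]
  ]
}}

```text
t: 1.6
tool_pos: [250.2, -260.5, 231.6]
ee_rot: [2.522, 1.873, 0.0]
wrist_force: [0.3, -0.4, 0.0]
width: 85.3
```

```bash
python3 -c "
from go import *
go([460.5,257,230],down(np.radians(175)))"
```

```text
t 1.6 pos [ 250.2 -260.5  231.6] joints [-0.805 -0.073 -0.344  1.299 -0.     1.059] F [ 0.35 -0.37  0.05] w 85.3
shift [5.5615 0.5169 0.0135] turn [ 0.0000e+00  6.0000e-04 -1.1311e+00]
 unit-limited shift [1.    0.093 0.002] calls 5.561462015510249
```

{"method": "servo_tool", "body": {
  "series": [
    [-1, 1, 0.1, 0, 0, 0, -0.28],
    [-1, 1, 0.1, 0, 0, 0, -0.28],
    [-1, 1, 0.1, 0, 0, 0, -0.28]
  ]
}}

```text
t: 1.9
tool_pos: [289.8, -166.3, 231.4]
ee_rot: [2.059, 2.373, 0.001]
wrist_force: [-0.6, -1.5, 0.4]
width: 85.2
```

```bash
python3 -c "
from go import *
go([460.5,257,230],down(np.radians(175)))"
```

```text
t 1.9 pos [ 289.8 -166.3  231.4] joints [-5.220e-01 -1.290e-01 -3.940e-01  1.306e+00  1.000e-03  9.080e-01] F [-0.59 -1.47  0.37] w 85.2
shift [3.9494 2.2875 0.0171] turn [ 5.000e-04  1.000e-04 -8.543e-01]
 unit-limited shift [1.    0.579 0.004] calls 3.9493615195317617
```

{"method": "servo_tool", "body": {
  "series": [
    [-1, 1, 0.58, 0, 0, 0, -0.28],
    [-1, 1, 0.58, 0, 0, 0, -0.28],
    [-1, 1, 0.58, 0, 0, 0, -0.28],
    [-1, 1, 0.58, 0, 0, 0, -0.28]
  ]
}}

```text
t: 2.3
tool_pos: [333.5, -60.1, 231.3]
ee_rot: [1.492, 2.765, 0.0]
wrist_force: [0.5, -0.5, -0.1]
width: 85.1
```

```bash
python3 -c "
from go import *
go([460.5,257,230],down(np.radians(175)))"
```

```text
t 2.3 pos [333.5 -60.1 231.3] joints [-0.178 -0.119 -0.385  1.304  0.     0.811] F [ 0.54 -0.55 -0.09] w 85.1
shift [1.9532 2.8016 0.0141] turn [ 2.000e-04  0.000e+00 -5.745e-01]
 unit-limited shift [0.697 1.    0.005] calls 2.8016327619305543
```

{"method": "servo_tool", "body": {
  "series": [
    [-1, 0.69, 1, 0, 0, 0, -0.25],
    [-1, 0.69, 1, 0, 0, 0, -0.25],
    [-1, 0.69, 1, 0, 0, 0, -0.25]
  ]
}}

```text
t: 2.6
tool_pos: [379.8, 52.3, 231.2]
ee_rot: [0.928, 3.001, 0.0]
wrist_force: [-0.1, -0.6, 0.5]
width: 85.3
```

```bash
python3 -c "
from go import *
go([460.5,257,230],down(np.radians(175)))"
```

```text
t 2.6 pos [379.8  52.3 231.2] joints [ 0.137 -0.027 -0.302  1.296  0.     0.737] F [-0.09 -0.59  0.45] w 85.3
shift [0.4903 2.145  0.0126] turn [ 2.000e-04  2.000e-04 -3.264e-01]
 unit-limited shift [0.229 1.    0.006] calls 2.1450468616538214
```

{"method": "servo_tool", "body": {
  "series": [
    [-1, 0.24, 1, 0, 0, 0, -0.2],
    [-1, 0.24, 1, 0, 0, 0, -0.2],
    [-1, 0.24, 1, 0, 0, 0, -0.2]
  ]
}}

```text
t: 2.9
tool_pos: [417.1, 149.9, 230.6]
ee_rot: [-0.443, -3.11, -0.001]
wrist_force: [-0.5, -0.8, -0.7]
width: 85.8
```

```bash
python3 -c "
from go import *
go([460.5,257,200],down(np.radians(175)))"
```

```text
t 2.9 pos [417.1 149.9 230.6] joints [ 0.345  0.097 -0.175  1.3    0.     0.628] F [-0.54 -0.83 -0.73] w 85.8
shift [-0.1174  1.1494  0.3059] turn [ 0.0002 -0.0002 -0.1248]
 unit-limited shift [-0.102  1.     0.266] calls 1.1494322285248
```

{"method": "servo_tool", "body": {
  "series": [
    [-1, -0.1, 1, 0.2, 0, 0, -0.125],
    [-1, -0.1, 1, 0.2, 0, 0, -0.125],
    [-1, -0.1, 1, 0.2, 0, 0, -0.125],
    [-1, -0.1, 1, 0.2, 0, 0, -0.125]
  ]
}}

```text
t: 3.3
tool_pos: [453.5, 239.5, 210.3]
ee_rot: [-0.147, -3.137, 0.002]
wrist_force: [-0.4, -0.0, 0.7]
width: 85.4
```

Run:
```python
from go import *
from bench import optics
go([460.5,257,105],down(np.radians(175)))
p=optics.camera('side'); pickle.dump(p,open('s1.pkl','wb')); 
b=p['img'][130:300,180:340]
cv2.imwrite('pics/s1.png',cv2.resize(b[:,:,::-1],None,fx=4,fy=3.5,interpolation=cv2.INTER_CUBIC))
```

```text
t 3.3 pos [453.5 239.5 210.3] joints [ 0.486  0.246 -0.045  1.282 -0.     0.58 ] F [-0.43 -0.04  0.7 ] w 85.4
shift [-0.0543  0.1823  1.053 ] turn [-0.0009 -0.0008 -0.0042]
 unit-limited shift [-0.052  0.173  1.   ] calls 1.0530050681102994
```

View pics/s1.png

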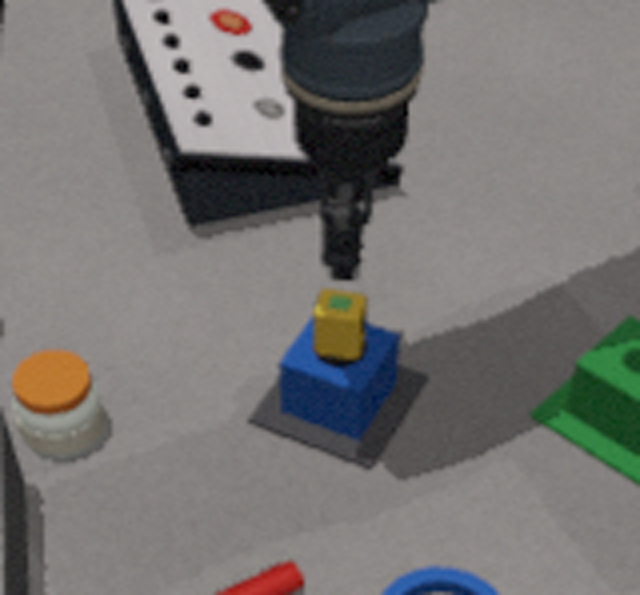

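The side view shows the gripper over the tester at about (340,300), with the jaws lined up with the head. I'll centre it first, then go down.

{"method": "servo_tool", "body": {
  "series": [
    [-1, -0.07, 0.18, 0.2, 0, 0, 0],
    [-1, -0.07, 0.18, 0.2, 0, 0, 0],
    [-1, -0.07, 0.18, 0.2, 0, 0, 0],
    [-1, -0.07, 0.18, 0.2, 0, 0, 0]
  ]
}}

```text
t: 3.75
tool_pos: [461.4, 256.7, 192.2]
ee_rot: [0.144, 3.137, 0.0]
wrist_force: [0.5, 0.2, -0.1]
width: 84.9
```

Run:
```python
from go import *
go([460.5,257,105],down(np.radians(175)))
```

```text
t 3.75 pos [461.4 256.7 192.2] joints [ 0.508  0.279 -0.047  1.244 -0.     0.599] F [ 0.47  0.18 -0.15] w 84.9
shift [0.0103 0.0023 0.8724] turn [ 0.0002  0.0005 -0.0026]
```

{"method": "servo_tool", "body": {
  "series": [
    [-1, 0.01, 0, 0.4, 0, 0, 0],
    [-1, 0.01, 0, 0.7, 0, 0, 0],
    [-1, 0.01, 0, 0.87, 0, 0, 0],
    [-1, 0.01, 0, 0.87, 0, 0, 0],
    [-1, 0.01, 0, 0.87, 0, 0, 0],
    [-1, 0.01, 0, 0.87, 0, 0, 0]
  ]
}}

```text
t: 4.35
tool_pos: [461.1, 258.1, 105.9]
ee_rot: [0.141, 3.136, 0.002]
wrist_force: [0.1, -0.4, -0.3]
width: 85.5
```

Run:
```python
from go import *
from bench import optics
go([460.5,257,105],down(np.radians(175)))
p=optics.camera('side'); pickle.dump(p,open('s2.pkl','wb')); 
b=p['img'][180:280,210:320]
cv2.imwrite('pics/s2.png',cv2.resize(b[:,:,::-1],None,fx=6,fy=6,interpolation=cv2.INTER_CUBIC))
```

```text
t 4.35 pos [461.1 258.1 105.9] joints [ 0.51   0.325 -0.209  1.035 -0.     0.6  ] F [ 0.07 -0.37 -0.27] w 85.5
shift [ 0.0045 -0.0114  0.0094] turn [ 0.0008  0.0012 -0.0016]
```

View pics/s2.png

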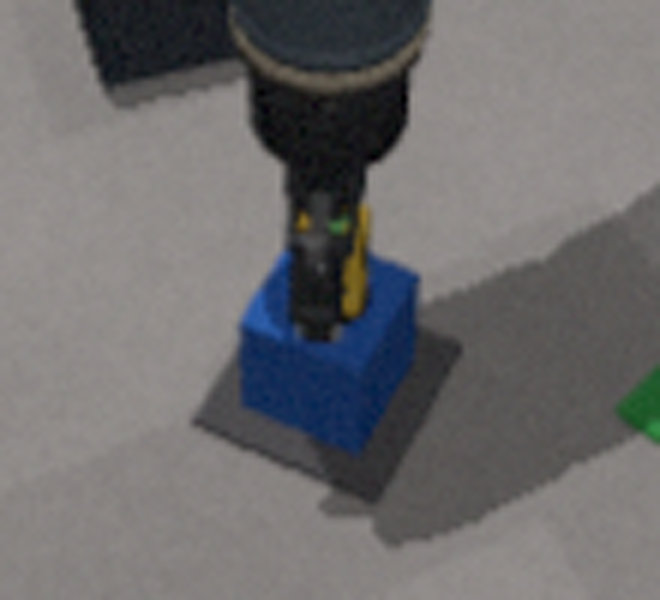

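{"method": "servo_tool", "body": {
  "series": [
    [1, 0, 0, 0, 0, 0, 0],
    [1, 0, 0, 0, 0, 0, 0],
    [1, 0, 0, 0, 0, 0, 0],
    [1, 0, 0, 0, 0, 0, 0],
    [1, 0, 0, 0, 0, 0, 0],
    [1, 0, 0, 0, 0, 0, 0],
    [1, 0, 0, 0, 0, 0, 0],
    [1, 0, 0, 0, 0, 0, 0]
  ]
}}

```text
t: 5.2
tool_pos: [460.4, 258.0, 104.6]
ee_rot: [0.14, 3.138, 0.0]
wrist_force: [-0.2, -0.5, 5.4]
width: 29.7
```

Run:
```python
from go import *
from bench import optics
go([460.5,257,105],down(np.radians(175)))
p=optics.camera('side'); pickle.dump(p,open('s3.pkl','wb')); 
b=p['img'][180:280,210:320]
cv2.imwrite('pics/s3.png',cv2.resize(b[:,:,::-1],None,fx=6,fy=6,interpolation=cv2.INTER_CUBIC))
```

```text
t 5.2 pos [460.4 258.  104.6] joints [ 0.511  0.326 -0.21   1.034  0.     0.6  ] F [-0.21 -0.53  5.37] w 29.7
shift [-0.0023 -0.0097 -0.0039] turn [ 0.0002  0.0002 -0.0013]
```

View pics/s3.png

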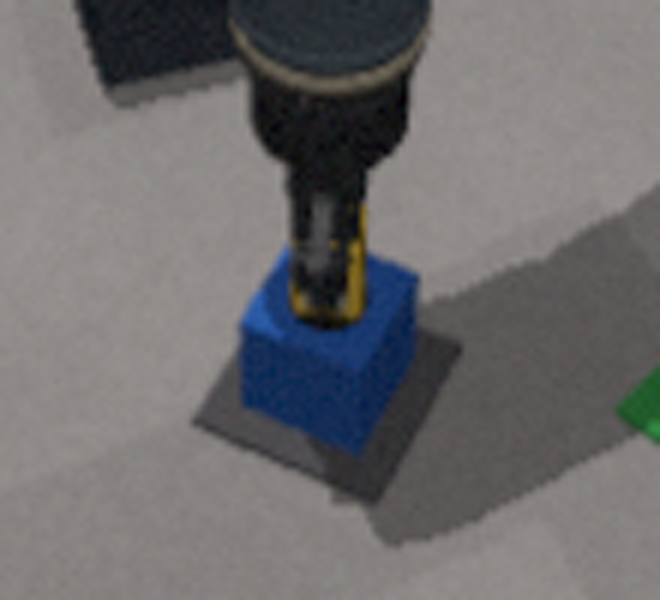

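The width of 29.7 mm shows the head is held across its y flats. Next I lift it.

{"method": "servo_tool", "body": {
  "series": [
    [1, 0, 0, -0.1, 0, 0, 0],
    [1, 0, 0, -0.3, 0, 0, 0],
    [1, 0, 0, -0.6, 0, 0, 0],
    [1, 0, 0, -0.8, 0, 0, 0],
    [1, 0, 0, -1, 0, 0, 0],
    [1, 0, 0, -1, 0, 0, 0],
    [1, 0, 0, -1, 0, 0, 0]
  ]
}}

```text
t: 5.95
tool_pos: [460.2, 257.9, 204.1]
ee_rot: [0.14, 3.138, 0.0]
wrist_force: [-0.4, -0.3, -1.9]
width: 29.6
```

Run:
```python
from go import *
from bench import optics
go([460.5,257,240],down(np.radians(175)))
p=optics.camera('side'); pickle.dump(p,open('s4.pkl','wb')); 
b=p['img'][140:280,190:330]
cv2.imwrite('pics/s4.png',cv2.resize(b[:,:,::-1],None,fx=4.2,fy=4.2,interpolation=cv2.INTER_CUBIC))
```

```text
t 5.95 pos [460.2 257.9 204.1] joints [ 0.511  0.276 -0.022  1.273  0.     0.6  ] F [-0.41 -0.29 -1.91] w 29.6
shift [-0.0036 -0.0088 -0.3586] turn [ 0.0001  0.0001 -0.0013]
```

View pics/s4.png

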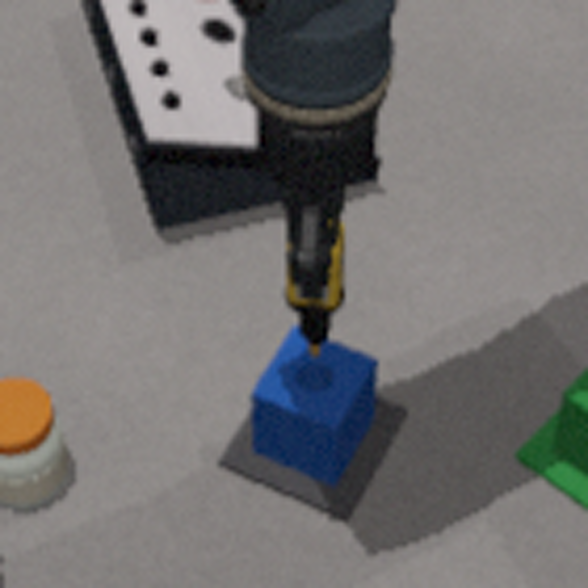

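Run:
```python
from h import *
p=pickle.load(open('s4.pkl','rb'))
cv2.imwrite('pics/s4c.png',cv2.resize(p['img'][200:240,245:285][:,:,::-1],None,fx=14,fy=14,interpolation=cv2.INTER_NEAREST))
for z in (112,115,118,121,124): print(z,project(p,[460.2,257.9,z]).round(2))
for z in (85,91): print('stand top c',z,project(p,[460.5,257,z]).round(2))
C=cloud(p); print(C[222:238,264:267].round(0)[:,1])
```

```text
112 [[264.58 225.04]]
115 [[264.59 224.46]]
118 [[264.59 223.88]]
121 [[264.59 223.3 ]]
124 [[264.6  222.71]]
stand top c 85 [[264.45 229.93]]
stand top c 91 [[264.46 228.8 ]]
[[ 459.  261.  131.]
 [ 459.  258.  122.]
 [ 459.  233.   83.]
 [ 459.  239.   87.]
 [ 459.  241.   84.]
 [ 459.  241.   79.]
 [ 459.  240.   71.]
 [ 459.  238.   64.]
 [ 459.  242.   63.]
 [ 467.  994. 1128.]
 [ 459.  238.   47.]
 [ 459.  270.   87.]
 [ 459.  277.   92.]
 [ 459.  279.   89.]
 [ 459.  279.   85.]
 [ 459.  287.   90.]]
```

View pics/s4c.png

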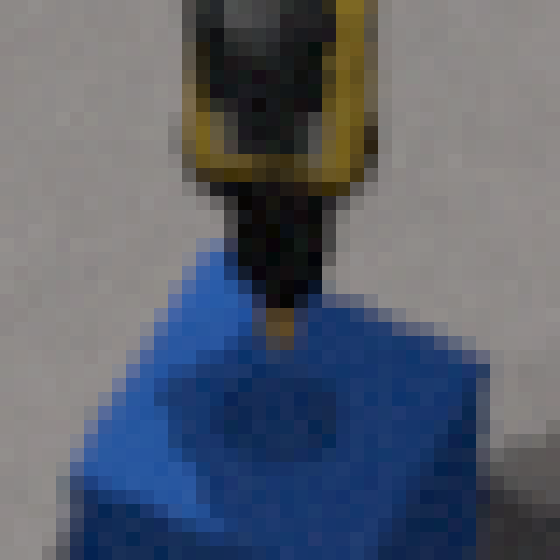

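```bash
cat > tgt.py <<'E'
from go import *
yw=np.radians(16.8); t=np.radians(22)
n=np.array([-np.sin(t)*np.cos(yw),-np.sin(t)*np.sin(yw),np.cos(t)])
def Rtgt():
    R0=down(np.radians(175)); z=np.array([0,0,-1.]); ax=np.cross(z,-n); ax/=np.linalg.norm(ax)
    return R.from_rotvec(ax*t)*R0
PAD=np.array([562.5,-186.3,78.2]); OFF=89.
def tcp(h): return PAD+n*(h+OFF)   # tip end (free) h above pad
E
python3 - <<'E'
from tgt import *
for nme,e in (('top',(309.0,180.9)),('side',(237.43,136.03))):
    p=pickle.load(open(nme+'0.pkl','rb')); a,b=world(p,[e],1)[0],world(p,[e],2)[0]
    X=a+(78.2-a[2])/(b-a)[2]*(b-a); print(nme,X.round(1))
print(n,tcp(0)); go(tcp(60),Rtgt())
E
```

```text
top [ 561.4 -185.1   78.2]
side [ 563.  -187.2   78.2]
[-0.3586182  -0.10827322  0.92718385] [ 530.58298058 -195.9363163   160.71936306]
t 6.0 pos [459.9 257.7 203.5] joints [ 0.511  0.276 -0.023  1.273 -0.     0.6  ] F [-0.75  0.74 -1.96] w 29.9
shift [-0.8998 -4.5395 -0.1263] turn [-0.0913 -0.2274 -0.0012]
 unit-limited shift [-0.198 -1.    -0.028] calls 4.53950290665986
```

{"method": "servo_tool", "body": {
  "series": [
    [1, 0, -0.3, -0.4, 0, 0, 0],
    [1, -0.1, -0.7, -0.4, 0, 0, 0],
    [1, -0.2, -1, -0.4, 0, 0, 0],
    [1, -0.2, -1, -0.4, 0, 0, 0]
  ]
}}

```text
t: 6.4
tool_pos: [471.3, 153.5, 243.5]
ee_rot: [-0.145, -3.137, 0.002]
wrist_force: [-0.1, 0.5, -1.7]
width: 30.1
```

{"method": "servo_tool", "body": {
  "series": [
    [1, -0.1, -0.5, 0, 0, 0, 0],
    [1, -0.2, -1, 0, 0, 0, 0],
    [1, -0.2, -1, 0, 0, 0, 0]
  ]
}}

```text
t: 6.7
tool_pos: [482.0, 51.0, 243.3]
ee_rot: [-0.147, -3.137, 0.002]
wrist_force: [-0.9, 0.6, -2.1]
width: 29.7
```

{"method": "servo_tool", "body": {
  "series": [
    [1, -0.1, -0.5, 0, 0, 0, 0],
    [1, -0.2, -1, 0, 0, 0, 0],
    [1, -0.2, -1, 0, 0, 0, 0]
  ]
}}

```text
t: 7.0
tool_pos: [493.0, -50.4, 243.1]
ee_rot: [-0.147, -3.136, 0.002]
wrist_force: [-0.9, 0.2, -2.5]
width: 29.6
```

{"method": "servo_tool", "body": {
  "series": [
    [1, -0.1, -0.5, 0, 0, 0, 0],
    [1, -0.2, -1, 0, 0, 0, 0],
    [1, -0.2, -1, 0, 0, 0, 0],
    [1, -0.2, -1, 0, 0, 0, 0]
  ]
}}

```text
t: 7.4
tool_pos: [503.9, -148.0, 243.1]
ee_rot: [-0.143, -3.136, -0.001]
wrist_force: [-0.8, 0.6, -2.3]
width: 29.3
```

Run:
```python
from tgt import *
go(tcp(60),Rtgt())
```

```text
t 7.4 pos [ 503.9 -148.   243.1] joints [-0.286  0.266  0.064  1.371  0.    -0.195] F [-0.81  0.56 -2.29] w 29.3
shift [-0.1017 -0.5371  0.2671] turn [-0.0908 -0.228  -0.0027]
```

{"method": "servo_tool", "body": {
  "series": [
    [1, -0.1, -0.54, 0, -0.09, -0.228, 0],
    [1, -0.1, -0.54, 0, -0.09, -0.228, 0],
    [1, -0.1, -0.54, 0, -0.09, -0.228, 0],
    [1, -0.1, -0.54, 0.26, -0.09, -0.228, 0],
    [1, -0.1, -0.54, 0.26, -0.09, -0.228, 0],
    [1, -0.1, -0.54, 0.26, -0.09, -0.228, 0],
    [1, -0.1, -0.54, 0.26, -0.09, -0.228, 0]
  ]
}}

```text
t: 8.1
tool_pos: [510.2, -201.6, 219.2]
ee_rot: [0.122, 2.769, 0.176]
wrist_force: [0.4, -0.3, -2.2]
width: 29.6
```

Run:
```python
from tgt import *
from bench import optics
go(tcp(25),Rtgt())
for nme in('side','top'):
    p=optics.camera(nme); pickle.dump(p,open(nme+'5.pkl','wb')); 
    b=p['img'][60:200,180:320] if nme=='side' else p['img'][120:260,230:370]
    cv2.imwrite(f'pics/{nme}5.png',cv2.resize(b[:,:,::-1],None,fx=4.2,fy=4.2,interpolation=cv2.INTER_CUBIC))
```

```text
t 8.1 pos [ 510.2 -201.6  219.2] joints [-0.536  0.07  -0.305  0.927  0.279 -0.41 ] F [ 0.4  -0.27 -2.22] w 29.6
shift [ 0.0205 -0.012   0.3714] turn [-0.001   0.0013 -0.    ]
```

View pics/side5.png

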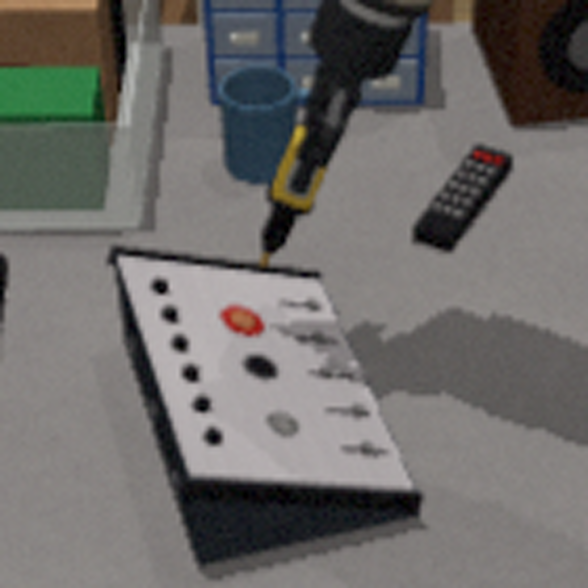

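View pics/top5.png

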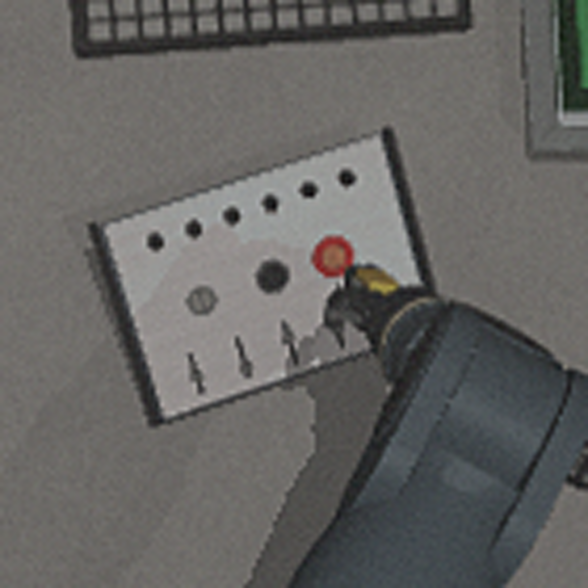

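Run:
```python
from tgt import *
s=pickle.load(open('side5.pkl','rb')); 
R0=R.from_rotvec([0.122,2.769,0.176]);tc=np.array([510.2,-201.6,219.2]); z=R0.apply([0,0,1])
for o in (85,89,93): print(o,(tc+z*o).round(1),project(s,tc+z*o))
print('pad',project(s,PAD))
cv2.imwrite('pics/s5c.png',cv2.resize(s['img'][110:145,225:260][:,:,::-1],None,fx=16,fy=16,interpolation=cv2.INTER_NEAREST))
```

```text
85 [ 540.9 -192.5  140.4] [[242.63783033 122.5452828 ]]
89 [ 542.3 -192.1  136.7] [[242.28537679 123.38855943]]
93 [ 543.7 -191.7  133. ] [[241.93408317 124.22905086]]
pad [[237.54868487 136.18464816]]
```

View pics/s5c.png

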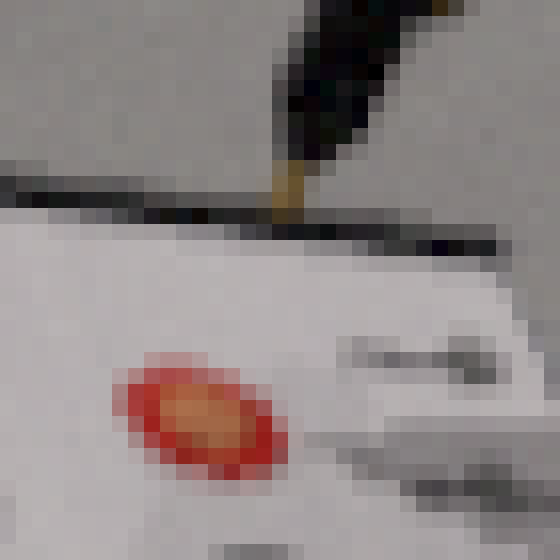

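The tip shows at about (242.5,123.4) against a predicted (242.3,123.4), so the 89 mm offset holds. Now I approach to about 8 mm above the point.

{"method": "servo_tool", "body": {
  "series": [
    [1, 0.02, -0.01, 0.2, 0, 0, 0],
    [1, 0.02, -0.01, 0.37, 0, 0, 0],
    [1, 0.02, -0.01, 0.5, 0, 0, 0],
    [1, 0.02, -0.01, 0.54, 0, 0, 0],
    [1, 0.02, -0.01, 0.54, 0, 0, 0],
    [1, 0.02, -0.01, 0.54, 0, 0, 0]
  ]
}}

```text
t: 8.8
tool_pos: [527.2, -197.5, 168.2]
ee_rot: [0.123, 2.769, 0.175]
wrist_force: [-0.3, -0.2, -1.1]
width: 29.6
```

```bash
cat > look.py <<'E'
from tgt import *
from bench import optics,sense
import sys
go(tcp(-7),Rtgt())
s0=sense(); F=s0['wrist_force']; print('axial',F@n)
z=R.from_rotvec(s0['ee_rot']).apply([0,0,1]); tip=s0['tool_pos']+89*z; print('tip',tip.round(1),'err',(tip-PAD).round(1),'along n',(tip-PAD)@n,'ang',np.degrees(np.arccos(-z@n)))
s=optics.camera('side'); pickle.dump(s,open(sys.argv[1]+'.pkl','wb'))
print(project(s,tip))
cv2.imwrite('pics/'+sys.argv[1]+'.png',cv2.resize(s['img'][105:150,220:265][:,:,::-1],None,fx=13,fy=13,interpolation=cv2.INTER_NEAREST))
E
python3 look.py l1
```

```text
t 8.8 pos [ 527.2 -197.5  168.2] joints [-0.509  0.121 -0.381  0.792  0.272 -0.382] F [-0.29 -0.15 -1.12] w 29.6
shift [-0.0031  0.0073  0.1533] turn [-0.0013  0.0016 -0.0007]
axial -0.9165158597373512
tip [ 559.3 -188.1   85.8] err [-3.2 -1.8  7.6] along n 8.33600374422167 ang 0.1897587147313215
[[238.30031711 134.39234864]]
```

View pics/l1.png

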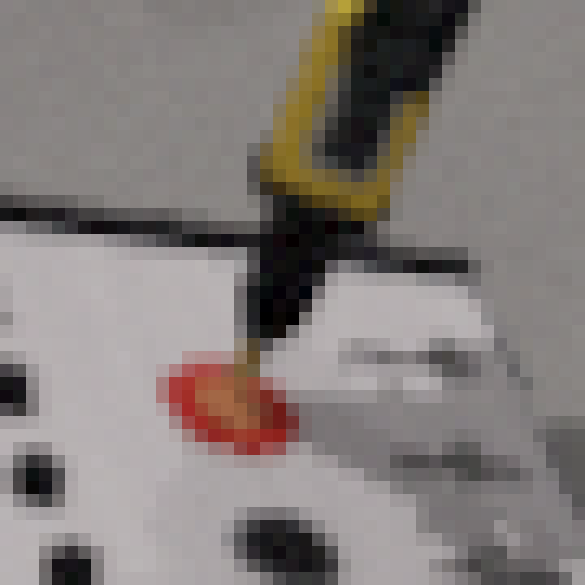

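{"method": "servo_tool", "body": {
  "series": [
    [1, 0, 0.01, 0.03, 0, 0, 0],
    [1, 0, 0.01, 0.06, 0, 0, 0],
    [1, 0, 0.01, 0.08, 0, 0, 0],
    [1, 0, 0.01, 0.1, 0, 0, 0],
    [1, 0, 0.01, 0.11, 0, 0, 0],
    [1, 0, 0.01, 0.11, 0, 0, 0]
  ]
}}

```text
t: 9.45
tool_pos: [531.0, -195.2, 157.4]
ee_rot: [0.124, 2.769, 0.176]
wrist_force: [-0.3, -0.1, 1.1]
width: 29.6
```

```bash
cat > f.py <<'E'
from tgt import *
from bench import optics,sense
L=[]
for i in range(6):
    L.append(np.r_[sense()['wrist_force']@n,sense()['tool_pos']]); 
    if i<5: optics.camera('side')
L=np.array(L); print('axial',L[:,0].round(2),'mean',L[:,0].mean().round(2))
s0=sense(); z=R.from_rotvec(s0['ee_rot']).apply([0,0,1]); tip=L[:,1:].mean(0)+89*z; e=tip-PAD
print('t',s0['t'],'along n',(e@n).round(2),'lateral',(e-n*(e@n)).round(2),'ang deg',np.degrees(np.arccos(-z@n)).round(2),'w',s0['width'])
go(tcp(-7),Rtgt())
E
python3 f.py
```

```text
axial [1.1  0.73 0.77 0.99 1.5  0.78] mean 0.98
t 9.7 along n -3.23 lateral [-0.61  0.13 -0.22] ang deg 0.17 w 29.398387343322405
t 9.7 pos [ 531.  -195.3  157.5] joints [-0.502  0.133 -0.395  0.764  0.27  -0.374] F [-0.32  0.74  0.8 ] w 29.4
shift [-0.0083 -0.0022  0.0381] turn [-0.0013  0.0013 -0.001 ]
```

{"method": "servo_tool", "body": {
  "series": [
    [1, 0, 0, 0.015, 0, 0, 0],
    [1, 0, 0, 0.025, 0, 0, 0],
    [1, 0, 0, 0.025, 0, 0, 0],
    [1, 0, 0, 0.025, 0, 0, 0]
  ]
}}

```text
t: 10.1
tool_pos: [531.9, -195.0, 155.1]
ee_rot: [0.124, 2.769, 0.176]
wrist_force: [-1.3, -0.5, 1.2]
width: 29.9
```

```bash
python3 f.py; python3 look.py l2
```

```text
axial [1.66 1.24 1.45 2.21 1.32 1.52] mean 1.57
t 10.35 along n -5.77 lateral [-0.65  0.15 -0.23] ang deg 0.16 w 30.217562448825085
t 10.35 pos [ 531.8 -195.   155.1] joints [-0.5    0.136 -0.398  0.758  0.269 -0.373] F [-0.02 -0.41  1.58] w 30.2
shift [-0.0087 -0.0023  0.0125] turn [-0.0013  0.0013 -0.001 ]
t 10.35 pos [ 531.8 -195.   155.1] joints [-0.5    0.136 -0.398  0.758  0.269 -0.373] F [-0.02 -0.41  1.58] w 30.2
shift [-0.0087 -0.0023  0.0125] turn [-0.0013  0.0013 -0.001 ]
axial 1.5213807933223098
tip [ 563.9 -185.5   72.6] err [ 1.4  0.8 -5.6] along n -5.754403118922777 ang 0.16122282727516477
[[237.23873787 137.40251342]]
```

View pics/l2.png

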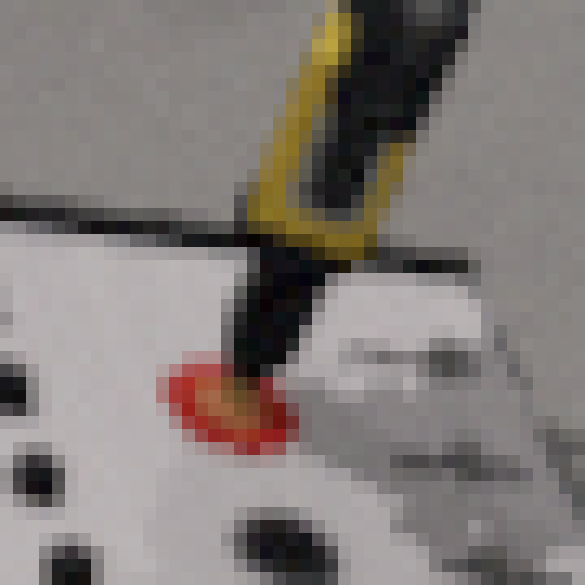

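{"method": "servo_tool", "body": {
  "series": [
    [1, 0, 0, 0.01, 0, 0, 0],
    [1, 0, 0, 0.01, 0, 0, 0],
    [1, 0, 0, 0.01, 0, 0, 0],
    [1, 0, 0, 0.01, 0, 0, 0]
  ]
}}

```text
t: 10.8
tool_pos: [532.2, -194.8, 154.1]
ee_rot: [0.124, 2.769, 0.176]
wrist_force: [-0.3, -0.5, 1.4]
width: 29.4
```

```bash
python3 f.py; python3 f.py
```

```text
axial [1.49 2.57 2.81 2.06 1.95 2.24] mean 2.19
t 11.05 along n -6.79 lateral [-0.68  0.16 -0.24] ang deg 0.16 w 29.682850053872354
t 11.05 pos [ 532.2 -194.9  154.1] joints [-0.5    0.137 -0.399  0.755  0.269 -0.372] F [-1.5  -0.28  1.8 ] w 29.7
shift [-0.0091 -0.0024  0.0021] turn [-0.0012  0.0012 -0.001 ]
axial [2.24 2.19 2.48 1.97 2.88 3.14] mean 2.48
t 11.3 along n -6.79 lateral [-0.69  0.17 -0.25] ang deg 0.15 w 29.447262724173275
t 11.3 pos [ 532.2 -194.8  154.1] joints [-0.499  0.137 -0.399  0.755  0.269 -0.372] F [-0.05 -0.98  3.25] w 29.4
shift [-0.0093 -0.0028  0.0019] turn [-0.0012  0.0012 -0.001 ]
```

```bash
python3 -c "
from bench import robot
print(robot.finish_job())"
```

```text
the job is handed in; nothing more can be done
None
```

I took the yellow tester out of the blue stand, carried it to the console and pressed its tip on the red-ringed copper earth point. I handed the job in at about 11.3 s with the arm still holding it there; no verdict was reported.

**Final checks**
- **Grip:** the finger opening stayed at about 29.5 mm, so the head is held across its 30 mm sides.
- **Angle:** the tool axis is about 0.2° off my estimate of the panel's normal.
- **Position:** the computed tip is about 0.8 mm off my estimate of the pad's centre. The two cameras placed that centre about 2.6 mm apart. With the spring pushed in the nose hid the tip, so the last picture only roughly confirms this (within about 3 mm).
- **Spring:** from geometry the tip is pushed in about 6.8 mm. From force it is about 4.1 N, or roughly 7.8 mm, after allowing for the tester's weight. The two disagree by about 1 mm, which is within the roughly 0.5 N sensor noise, and both are inside the allowed range.

In the pictures I took, nothing else on the bench was touched. I did not measure the bystanders' positions again at the end.

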